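# Slide the clamp board out to the lamp pointer and hold it

## Robot

A 6-joint arm with a two-finger parallel gripper is mounted at the origin on the work surface. World frame = base frame: x ahead of the robot, y to its left, z up, the work surface at z = 0. Lengths are in mm, angles in degrees, forces in N, time in s.
With the tool pointing down it reaches from about 350 to 850 mm from the base axis. Payload 8.1 kg.
Tool frame: the origin (TCP) lies at the centre of the arm's flange, where the gripper is bolted on; the fingertips stand 173 mm ahead of it and the grasp point (between the pads) lies 155 mm ahead of it; z points along the fingers, y is the line along which they close (so a half turn about z gives the same grasp; the last joint's range is limited). The gripper opens to 85 mm and grips with 20 to 120 N. Pads are 22 mm wide; open, the fingers measure 114 mm over their backs; the gripper's body (76 mm by 85 mm) begins 54 mm behind the grasp point. The pads swing forward as they close: fully open they stand 13 mm farther back than shut.
Start: joints at [-74.164, 7.471, 85.268, -0, 87.261, -4.893], TCP at [212.395, -561.155, 404.692] pointing down, gripper open.
Joint ranges: [-169.43, 169.43], [-51.17, 129.36], [1.28, 143.12], [-76.62, 256.62], [0, 156.53], [-152.29, 152.29]. Speed limits (degrees/s): [136.94, 136.94, 159.86, 180, 180, 180].

## Interface

Orientations are given as [roll, pitch, yaw] about the fixed x, y, z axes, in that order (R = Rz(yaw) Ry(pitch) Rx(roll)).
In Python, from bench import * gives the robot as it stands.
- The arm moves only by the shell command python3 -m jog 'ROWS' [FORCE]. ROWS is text: rows parted by semicolons, each of 7 numbers parted by spaces: the shift along the tool's x, y, z scaled (see below), then the turn, a rotation vector about the tool's x, y, z scaled (see below), then the closure, from -1 (fully open) to 1 (shut). In form: tx ty tz wx wy wz hand; .... A call has 1 to 5 rows; each row shifts and turns the commanded pose from where the row before left it, along the tool's axes as they then stand; what a row does not reach is not made up. The controller multiplies each number of a shift by 0.1 m and each number of a turn by 60 degrees. A row lasts 1/8 s, in which the tool goes at most 62.5 mm and 10.7 degrees, less where a joint would pass 70% of its speed; a pose out of reach is approached as far as the arm can. A call with a number of a shift or a turn outside -1 to 1 is refused whole. A call with a gripper value outside its range is refused whole. The fingers move at their own pace and stop on an object; FORCE is the grip in N (left out, the last holds). Time passes only in rows, so rows that do not move let the fingers close. It gives the time, the measured TCP pose, the force, the opening and the grip force at its end, in the units of the state.
- sense(): the state, without advancing time (a new reading comes with each control period).
- snapshot(name): name is "scene" or "side" or "wrist"; returns a dict with "img" (384x512x3 uint8, red, green, blue), "fx", "fy", "cx", "cy" (pixels), "extrinsics" (4x4, takes a point from camera to world coordinates). Camera axes: x right, y down, z forward; pixel columns grow to the right and rows downward; lengths in mm; the calibration is good to about 2 mm. A picture is of the moment at which its call begins. There is no depth.
- hand_in(): hands the job in; it is judged then, once.
The state is a dict: "time": time; "joint_pos": joint angles; "qd": joint speeds; "joint_efforts": joint torques, N m; "tool_pos": TCP position; "tcp_rot": TCP orientation; "ft_force": force on the tool from outside, world axes, zero at the start; "wrist_torque": the same for the moment, N m; "finger_gap": finger opening in mm; "grip_force": force on a finger pad.
Only numpy, scipy, OpenCV 4.12 (cv2) and the standard library are available. Lean on these libraries where they do the work, as an engineer would, in place of code of your own. Each camera call takes 0.05 s, during which the arm holds its last target. There are 200 camera calls.

## Task

On the conservation bench, start the lamp timer: press its push button fully down and let it come back up. Then slide the wooden clamp board straight out along the stone slab, keeping it flat on the slab, until its steel-barred front edge is directly below the tip of the lamp stand's pointer. That far out the board would tip off, so finish while holding it there, level and still on the slab; never let it tip or lift off, and do not disturb the jar, the bottle and the brush.

Things in the scene. Friction and masses are not known exactly. Their poses are not given: they have to be found in the camera images.
- button (a joint): travel of the timer's push button in m: 0 is up, 0.006 is fully down; moves straight down on a spring, about 1.5 N to start it moving and 5 N fully down; springs back when let go
- button_top (a point): centre of the top face of the push button (white disc, 28 mm across, standing 10 mm above its round black housing of 44 mm diameter and 12 mm height) on top of the timer; about 67 mm above the table when up
- timer: grey timer box, 80 x 70 x 45 mm, fixed to the table, with the push button in the middle of its top; origin at the centre of its underside. It stands at the left or the right side of the bench
- slab: white stone slab, 280 mm (its x) x 200 mm (its y) x 60 mm high, fixed to the table; origin at the centre of its underside, z up. Its +x is the outward direction, roughly to the robot's left (world +y): the board slides that way over the slab's outer end at x = +140 mm
- board: plywood clamp board lying loose on the slab, 300 (its x) x 140 (y) x 12 mm thick; origin at the centre of its underside, z up, +x to its front (outward) end, about along the slab's x. A steel bar 20 x 140 x 10 mm high lies on top along the front edge. About 0.6 kg, centre of mass at about x = +47 mm: it tips off once that passes the slab's outer end unless its tail is held down
- board_edge (a point): middle of the board's front edge: board frame x = +150 mm, y = 0, at the height of the plywood's top face (12 mm above the underside)
- board_grip (a point): centre of the top face of the dark wooden handle block on the board's tail, 22 mm thick (board x) x 60 mm long (board y) x 36 mm high above the plywood: board frame x = -110 mm, y = 0, 48 mm above the board's underside, so 108 mm above the table
- mark (a point): tip of the pointer: a level thin black rod, 100 mm above the table (18 mm above the steel bar), reaching 90 mm from the lamp's post in over the board's path, about square to the slab's x. Axes as the slab's: the board's front edge is to be at x = 0 of this point (directly below the tip), 135 to 185 mm beyond the slab's outer end
- stand: small lamp stand fixed to the table beyond the slab's outer end, on the side away from the robot: round base 64 mm diameter, 12 mm high, post 10 mm diameter and about 140 mm high, small aluminium lamp head at the top; origin at the centre of its underside, axes parallel to the slab's
- jar: closed glass jar, 64 mm diameter, 70 mm high, loose; origin at the centre of its underside. Leave alone
- bottle: amber bottle, 60 mm diameter, 150 mm high, loose, at the far right of the bench; origin at the centre of its underside. Leave alone
- brush: brush lying flat beyond the slab, loose; its x runs along it. Leave alone
Not all that is in view belongs to the job. Leave any purple or yellow look-alike of the stand alone. Leave any pink or red look-alike of the timer alone.

How it is judged (in metres and radians):
On the way, in this order (a step that is already met when the one before it is completed fails the run):
1. the push button is pressed fully down (value of joint button above 0.005 m), for 0.05 s.
2. the push button is let go and has come back up (value of joint button below 0.001 m), for 0.1 s.
3. the board's front edge is below the pointer tip (x of board_edge in the frame of mark between -0.008 and 0.008 m), for 0.2 s.
At the end, for the whole second after the job is handed in: Front edge within 8 mm of the pointer tip along the slab; board within 30 mm of the slab's middle line, parallel within 7 and level within 2.6 degrees, still, resting on the slab and held by the fingers (each over 0.5 N), not on the stand; handle top 103-114 mm high; button up (all of step 3 and y of board in the frame of slab between -0.03 and 0.03 m and angle between the x axis of board and the x axis of slab, either way round below 0.12 rad and angle between board's own z axis and vertical below 0.045 rad and height (world z) of board_grip between 0.103 and 0.114 m and contact force between board and slab above 0.5 N and contact force between board and the fingers above 0.5 N and contact force between board and stand below 0.2 N and value of joint button below 0.001 m and linear speed of board below 0.02 m/s); the arm keeps its last pose, push and grip.
It fails at once if the board tips (more than 8 degrees) (angle between board's own z axis and vertical above 0.14 rad).
It fails at once if the board is lifted off the slab instead of slid (height (world z) of board above 0.08 m).
It fails at once if the jar is disturbed (moved more than 20 mm) (distance of jar from where it was at the start of the episode above 0.02 m).
It fails at once if the bottle is disturbed (moved more than 20 mm) (distance of bottle from where it was at the start of the episode above 0.02 m).
It fails at once if the brush is disturbed (moved more than 20 mm) (distance of brush from where it was at the start of the episode above 0.02 m).
It also fails if it takes over 42 s, if anything falls off the work surface, if the arm or the gripper's body presses on something with over 40 N, if the wrist force passes 120 N, or if a joint passes its speed limit or range.

## Working session

There is one attempt and no reset: what is moved stays moved. The work goes in short steps, Python scripts to look and compute and a shell command to move; the robot and the scene stay as the last step left them, time stands still between calls to the robot, and variables do not carry over. Pictures are saved under pics/ and viewed, at most 10 in all, crops included, and the job is handed in when it is done.

```bash
ls; mkdir -p pics; python3 - <<'E'
from bench import *
import cv2,numpy as np
for n in ("scene","side"):
    s=snapshot(n); cv2.imwrite(f"pics/{n}0.png",s["img"][:,:,::-1]); np.savez(f"pics/{n}0.npz",**s)
    print(n,s["fx"],s["fy"],s["cx"],s["cy"],np.round(s["extrinsics"],3).tolist())
print(sense())
E
```

```text
pics
scene 489.13769836655024 489.13769836655024 246.50978642932162 189.46972342432053 [[0.882, 0.345, -0.32, 1092.116], [0.471, -0.669, 0.576, -840.904], [-0.015, -0.659, -0.752, 1284.258], [0.0, 0.0, 0.0, 1.0]]
side 457.8150135028698 457.8150135028698 265.1743648010918 189.18086786403768 [[-0.971, -0.107, 0.215, 309.809], [-0.239, 0.52, -0.82, 1094.772], [-0.024, -0.847, -0.531, 757.383], [0.0, 0.0, 0.0, 1.0]]
{'time': 0.1, 'joint_pos': array([-7.41630593e+01,  7.51102180e+00,  8.53218992e+01, -4.36533998e-05,
        8.72616383e+01, -4.89216690e+00]), 'qd': array([ 0.03557441, -0.1679263 , -0.12591579,  0.06652793,  0.00972379,
       -0.05576392]), 'joint_efforts': array([ 1.83583914e-03, -5.70950282e+01, -5.01942015e+01, -1.17331078e-04,
        8.23459384e-03,  5.34735818e-05]), 'tool_pos': array([ 212.34478372, -560.95448733,  403.75751486]), 'tcp_rot': array([-1.79905781e+02, -8.02063783e-03,  2.07291031e+01]), 'ft_force': array([0.47066465, 0.69432862, 0.44279115]), 'wrist_torque': array([ 0.02613895, -0.0355796 ,  0.03600606]), 'grip_force': 0.0, 'finger_gap': 85.1697698131074}
```

View pics/scene0.png

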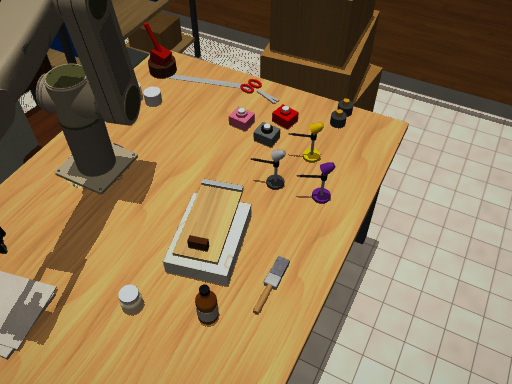

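View pics/side0.png

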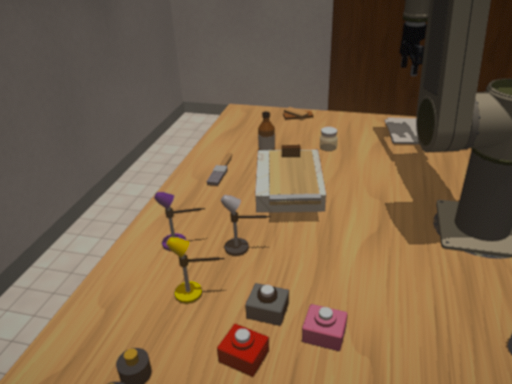

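The scene view shows the grey timer at (266,132), the real stand at (276,180) with its pointer tip near (252,160), and the board's handle at (198,243). In the side view these are at (267,300), (235,240) with tip (267,216), and (291,151). I'll enlarge both views for accurate picks.

```bash
python3 - <<'E'
import cv2
a=cv2.imread("pics/scene0.png")[110:290,150:300]; b=cv2.imread("pics/side0.png")[135:330,200:340]
a=cv2.resize(a,None,fx=3.3,fy=3.3,interpolation=cv2.INTER_CUBIC)
b=cv2.resize(b,None,fx=3.05,fy=3.05,interpolation=cv2.INTER_CUBIC)
import numpy as np
h=max(a.shape[0],b.shape[0]);p=lambda i:cv2.copyMakeBorder(i,0,h-i.shape[0],0,0,0)
o=np.hstack([p(a),p(b)])[:, :]; o=o[:, :]; print(a.shape,o.shape)
o=cv2.resize(o,(800,int(o.shape[0]*800/o.shape[1])));print(o.shape); cv2.imwrite("pics/crop1.png",o)
E
```

```text
(594, 495, 3) (595, 922, 3)
(516, 800, 3)
```

View pics/crop1.png

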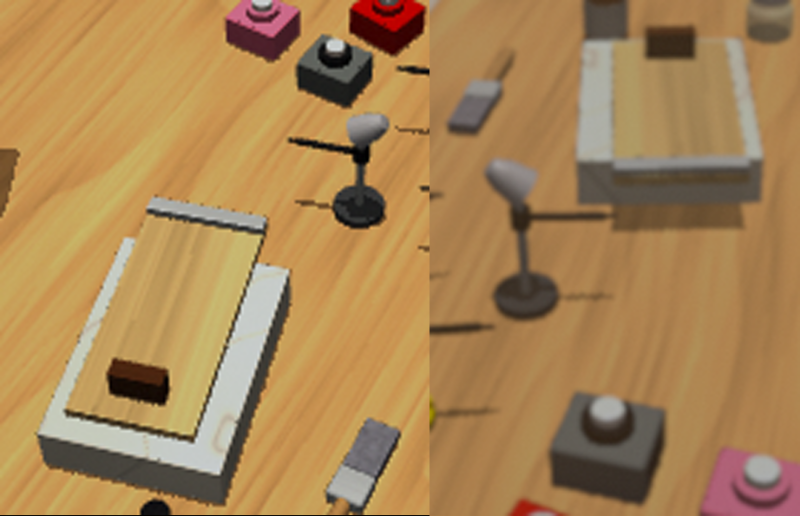

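The left crop (scene) shows the pointer tip at (289,139), the button at (335,46) and the handle block top at (138,370). The right crop (side) has the tip at (611,216) and the button at (607,410). Next I'll convert these to world positions and cross-check the heights.

```bash
cat > h.py <<'E'
import numpy as np
def ray(s,p):
    E=np.array(s["extrinsics"]); d=E[:3,:3]@[(p[0]-s["cx"])/s["fx"],(p[1]-s["cy"])/s["fy"],1]
    return E[:3,3],d/np.linalg.norm(d)
def onz(s,p,z):
    o,d=ray(s,p); return o+d*(z-o[2])/d[2]
def tri(s1,p1,s2,p2):
    o1,d1=ray(s1,p1);o2,d2=ray(s2,p2)
    t=np.linalg.lstsq(np.c_[d1,-d2],o2-o1,rcond=None)[0]
    a,b=o1+t[0]*d1,o2+t[1]*d2
    return (a+b)/2,np.linalg.norm(a-b)
def proj(s,P):
    E=np.linalg.inv(np.array(s["extrinsics"])); q=E[:3,:3]@np.asarray(P,float)+E[:3,3]
    return np.array([s["fx"]*q[0]/q[2]+s["cx"],s["fy"]*q[1]/q[2]+s["cy"]])
E
python3 - <<'E'
from h import *
import cv2
np.set_printoptions(precision=1,suppress=True)
A=dict(np.load("pics/scene0.npz"));B=dict(np.load("pics/side0.npz"))
a=lambda x,y:(150+x*922/800/3.3-.3,110+y*595/516/3.3-.3)
b=lambda x,y:(200+(x*922/800-495)/3.05-.3,135+y*595/516/3.05-.3)
# blob centres of button: white pixels
def white(s,c,r=9,t=150):
    x,y=map(int,c);g=s["img"][y-r:y+r+1,x-r:x+r+1].min(2).astype(float)
    m=g>t; yy,xx=np.nonzero(m); return (x-r+xx.mean(),y-r+yy.mean()),m.sum()
for s,c in((A,a(335,46)),(B,b(607,410))):
    w,n=white(s,c,8); print("button px",w,n,c,onz(s,c,67),onz(s,w,67))
print("tri",tri(A,a(335,46),B,b(607,410)))
print("tip",onz(A,a(289,139),100),onz(B,b(611,216),100),tri(A,a(289,139),B,b(611,216)))
print("ptr root",onz(A,a(355,152),100),onz(B,b(529,216),100))
print("base",onz(A,a(359,205),12),onz(B,b(525,293),12))
S=[a(123,238),a(290,270),a(213,470),a(38,435)]
print("slab scene",[onz(A,p,60) for p in S])
print("slab side",[onz(B,b(*p),60) for p in((579,177),(762,173),(740,40),(585,40))])
print("board tail",[onz(A,a(*p),72) for p in((65,411),(195,437))])
print("bar front top scene",[onz(A,a(*p),82) for p in((152,197),(268,217))])
print("bar front top side",[onz(B,b(*p),82) for p in((613,161),(748,158))])
print("handle top",[onz(A,a(*p),108) for p in((113,358),(170,369),(167,381),(109,370))])
print("handle side",[onz(B,b(*p),108) for p in((646,27),(694,27))])
E
```

```text
button px (np.float64(266.6190476190476), np.float64(125.42857142857143)) 21 (266.6962121212121, 125.77352595724689) [492.9 404.   67. ] [491.8 405.6  67. ]
button px (np.float64(267.0), np.float64(289.0)) 65 (266.77131147540985, 289.7069894522811) [491.2 414.3  67. ] [491.2 412.1  67. ]
tri (array([491.5, 409.1,  62.2]), np.float64(1.932458188765483))
tip [534.6 196.7 100. ] [538.6 200.3 100. ] (array([536.7, 198. ,  99.2]), np.float64(4.919734855965731))
ptr root [613.8 213.2 100. ] [613.8 216.2 100. ]
base [622.3 212.4  12. ] [620.9 223.   12. ]
slab scene [array([420.1,   1.1,  60. ]), array([614. ,  47.5,  60. ]), array([ 666.8, -220. ,   60. ]), array([ 485.8, -267.4,   60. ])]
slab side [array([601.4,  84.8,  60. ]), array([416.9,  38.7,  60. ]), array([ 483.1, -255.7,   60. ]), array([ 673.6, -218.1,   60. ])]
board tail [array([ 499.9, -235.8,   72. ]), array([ 635.4, -200.9,   72. ])]
bar front top scene [array([428.4,  55.2,  82. ]), array([563.5,  89.8,  82. ])]
bar front top side [array([565.6,  80.8,  82. ]), array([431.1,  47.2,  82. ])]
handle top [array([ 525., -176.,  108.]), array([ 584.6, -160.7,  108. ]), array([ 589.6, -175. ,  108. ]), array([ 529.6, -190.7,  108. ])]
handle side [array([ 585.6, -174.7,  108. ]), array([ 529.6, -185.6,  108. ])]
```

Everything agrees: button near (491,409), slide axis yaw about 103.6°, about 117 mm of slide to go, and tip about 161 mm beyond the slab end (135–185 expected). I'll move to the button with the fingers shut, going high and outward first.

```bash
python3 -m jog '0 0 0 0 0 0.117 1;0.5 -0.3 0 0 0 0 1;0.5 -0.3 0 0 0 0 1;0.5 -0.3 0 0 0 0 1;0.5 -0.3 0 0 0 0 1' 20; python3 -m jog '0.5 -0.35 0 0 0 0 1;0.5 -0.35 0 0 0 0 1;0.5 -0.35 0 0 0 0 1;0.5 -0.35 0 0 0 0 1;0.5 -0.35 0 0 0 0 1'
```

```text
time: 0.72
tool_pos: [379.2, -395.6, 404.2]
tcp_rot: [-180.0, 0.0, 13.7]
ft_force: [-0.0, -1.2, -0.6]
finger_gap: -0.1
grip_force: 0.0
time: 1.35
tool_pos: [580.6, -166.1, 404.3]
tcp_rot: [-180.0, 0.0, 13.7]
ft_force: [0.2, -0.8, 0.2]
finger_gap: -0.2
grip_force: 0.0
```

```bash
python3 -m jog '0.05 -0.6 0 0 0 0 1;0.05 -0.6 0 0 0 0 1;0.05 -0.6 0 0 0 0 1;0.05 -0.6 0 0 0 0 1;0.05 -0.6 0 0 0 0 1' ; python3 -m jog '0.05 -0.6 0 0 0 0 1;0.05 -0.6 0 0 0 0 1;0.05 -0.6 0 0 0 0 1;0.05 -0.6 0 0 0 0 1;0 0 0 0 0 0 1';python3 -m jog '0 0 0.5 0 0 0 1;0 0 0.5 0 0 0 1;0 0 0 0 0 0 1'
```

```text
time: 1.98
tool_pos: [532.1, 131.3, 404.3]
tcp_rot: [-180.0, 0.0, 13.7]
ft_force: [0.5, -0.1, 0.3]
finger_gap: -0.3
grip_force: 0.0
time: 2.6
tool_pos: [493.6, 371.2, 403.6]
tcp_rot: [-180.0, 0.1, 14.0]
ft_force: [-0.0, -0.8, -0.3]
finger_gap: -0.1
grip_force: 0.0
time: 2.98
tool_pos: [493.7, 365.5, 299.1]
tcp_rot: [179.8, 0.6, 13.7]
ft_force: [0.4, -0.1, 0.6]
finger_gap: -0.4
grip_force: 0.0
```

```bash
python3 -m jog '0.08 -0.42 0 0 0 0 1;0 0 0.4 0 0 0 1;0 0 0 0 0 0 1;0 0 0 0 0 0 1' ; python3 - <<'E'
from bench import *
import cv2,numpy as np
a=snapshot("scene")["img"][80:200,200:340];b=snapshot("side")["img"][190:340,200:340]
o=[cv2.resize(i,(400,400*i.shape[0]//i.shape[1]),interpolation=cv2.INTER_CUBIC) for i in(a,b)]
h=max(i.shape[0] for i in o)
cv2.imwrite("pics/btn.png",np.hstack([cv2.copyMakeBorder(i,0,h-i.shape[0],0,0,0) for i in o])[:,:,::-1])
E
```

```text
time: 3.48
tool_pos: [494.0, 409.9, 267.1]
tcp_rot: [-180.0, -0.1, 13.7]
ft_force: [0.4, -0.2, 1.3]
finger_gap: 0.4
grip_force: 0.0
```

View pics/btn.png

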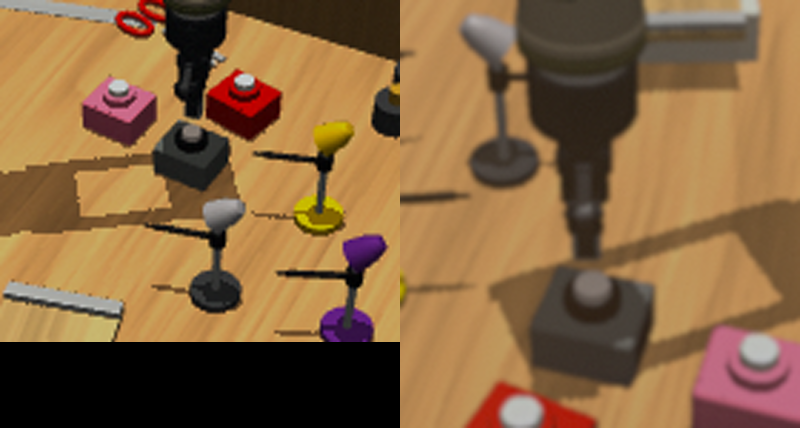

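The shut fingertips are right above the grey timer's white button, at (193,130) in the left half and (590,285) in the right. Pressing straight down.

```bash
python3 -m jog '-0.02 0 0.2 0 0 0 1;0 0 0.08 0 0 0 1;0 0 0.05 0 0 0 1;0 0 0 0 0 0 1;0 0 0 0 0 0 1'
```

```text
time: 4.2
tool_pos: [491.0, 409.4, 234.1]
tcp_rot: [180.0, 0.1, 13.7]
ft_force: [-10.7, -8.8, 23.9]
finger_gap: 0.0
grip_force: 12.2
```

24 N at 234 mm is well past the 5 N needed, so the button is bottomed. Now release and go back towards the handle.

Handle top centre, averaged over both views, is about (557,-176).

```bash
python3 -m jog '0 0 -0.3 0 0 0 1;0 0 -0.5 0 0 0 1;0 0 -0.5 0 0 0 1;0 0 -0.3 0 0 0 1;0 0 0 0 0 0 1'; python3 -m jog '0 0.6 0 0 0 0 -1;0 0.6 0 0 0 0 -1;0 0.6 0 0 0 0 -1;0 0.6 0 0 0 0 -1;0 0.6 0 0 0 0 -1'; python3 -m jog '-0.1 0.6 0 0 0 0 -1;-0.1 0.6 0 0 0 0 -1;-0.1 0.6 0 0 0 0 -1;-0.1 0.6 0 0 0 0 -1;0 0 0 0 0 0 -1';python3 -m jog '0 0 0 0 0 0 -1;0 0 0 0 0 0 -1'
```

```text
time: 4.82
tool_pos: [491.9, 410.0, 394.9]
tcp_rot: [-179.9, -0.3, 13.7]
ft_force: [-0.3, 0.4, 0.0]
finger_gap: 0.1
grip_force: 0.0
time: 5.45
tool_pos: [562.0, 116.2, 389.2]
tcp_rot: [-180.0, 0.2, 13.7]
ft_force: [1.2, 0.1, 0.0]
finger_gap: 85.2
grip_force: 0.0
time: 6.08
tool_pos: [579.6, -128.6, 389.0]
tcp_rot: [-180.0, 0.2, 13.4]
ft_force: [-0.1, -0.1, 0.3]
finger_gap: 85.5
grip_force: 0.0
time: 6.32
tool_pos: [580.3, -123.1, 390.8]
tcp_rot: [-179.9, 0.1, 13.8]
ft_force: [0.0, 0.9, 0.7]
finger_gap: 85.5
grip_force: 0.0
```

```bash
python3 -m jog '-0.35 0.46 0 0 0 0 -1;0 0 0.5 0 0 0 -1;0 0 0 0 0 0 -1;0 0 0 0 0 0 -1'; python3 - <<'E'
from bench import *
from h import *
import cv2
np.set_printoptions(precision=1,suppress=True)
s=snapshot("wrist"); cv2.imwrite("pics/w1.png",s["img"][:,:,::-1]); np.savez("pics/w1.npz",**s)
t=sense();print(t["tool_pos"])
for q in((557,-176,108),):print(proj(s,q))
E
```

```text
time: 6.82
tool_pos: [557.8, -176.3, 342.8]
tcp_rot: [-180.0, -0.0, 13.8]
ft_force: [0.3, 0.2, 0.1]
finger_gap: 85.3
grip_force: 0.0
[ 558.1 -176.5  343.7]
[261.3 204.6]
```

View pics/w1.png

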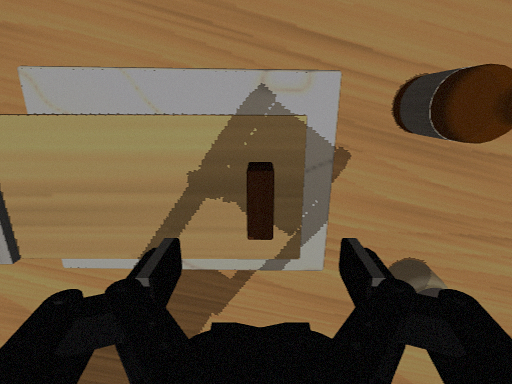

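The wrist view has the handle top centred at about (260,204), against a predicted (261,205). It is parallel to the jaws and midway between them. Descend and grip.

```bash
python3 -m jog '0 0 0.45 0 0 0 -1;0 0 0.35 0 0 0 -1;0 0 0.12 0 0 0 -1;0 0 0 0 0 0 -1;0 0 0 0 0 0 -1'; python3 -m jog '0 0 0 0 0 0 0;0 0 0 0 0 0 0.3;0 0 0 0 0 0 1;0 0 0 0 0 0 1;0 0 0 0 0 0 1' 60
```

```text
time: 7.5
tool_pos: [558.4, -177.7, 252.2]
tcp_rot: [179.9, -0.2, 13.7]
ft_force: [0.2, -0.1, 0.2]
finger_gap: 85.5
grip_force: 0.0
time: 8.12
tool_pos: [557.4, -177.3, 250.1]
tcp_rot: [-180.0, -0.0, 13.7]
ft_force: [-2.2, 2.1, 5.0]
finger_gap: 21.1
grip_force: 60.5
```

```bash
python3 -m jog '0 -0.05 0.02 0 0 0 1;0 -0.1 0 0 0 0 1;0 -0.1 0 0 0 0 1;0 -0.1 0 0 0 0 1;0 -0.05 0 0 0 0 1'; python3 -m jog '0 -0.05 0 0 0 0 1;0 -0.1 0 0 0 0 1;0 -0.1 0 0 0 0 1;0 -0.1 0 0 0 0 1;0 -0.05 0 0 0 0 1'; python3 -m jog '0 0 0 0 0 0 1;0 0 0 0 0 0 1'
```

```text
time: 8.75
tool_pos: [549.0, -140.2, 250.1]
tcp_rot: [179.7, -0.2, 13.7]
ft_force: [2.1, -11.3, 8.4]
finger_gap: 21.6
grip_force: 60.8
time: 9.38
tool_pos: [539.7, -101.3, 250.2]
tcp_rot: [179.7, -0.2, 13.7]
ft_force: [2.7, -9.8, 9.4]
finger_gap: 21.3
grip_force: 61.0
time: 9.62
tool_pos: [539.7, -101.1, 250.1]
tcp_rot: [179.8, -0.2, 13.7]
ft_force: [1.5, -7.0, 10.1]
finger_gap: 20.9
grip_force: 61.2
```

Slid 78 mm, level, with a clean grip. Now measure the edge against the tip in both cameras.

```bash
python3 - <<'E'
from bench import *
from h import *
import cv2
o=[]
for n,(x,y) in(("scene",(205,135)),("side",(225,180))):
    s=snapshot(n); np.savez(f"pics/{n}2.npz",**s)
    i=s["img"][y:y+70,x:x+80] if n=="scene" else s["img"][y:y+70,x:x+110][:, :]
    i=cv2.resize(i,None,fx=(5 if n=="scene" else 3.6),fy=(5 if n=="scene" else 3.6),interpolation=cv2.INTER_CUBIC); o.append(i)
h=350;o=[cv2.copyMakeBorder(i,0,h-i.shape[0],0,0,0) for i in o]
o=np.hstack(o);print(o.shape);cv2.imwrite("pics/m2.png",o[:,:,::-1])
E
```

```text
(350, 796, 3)
```

View pics/m2.png

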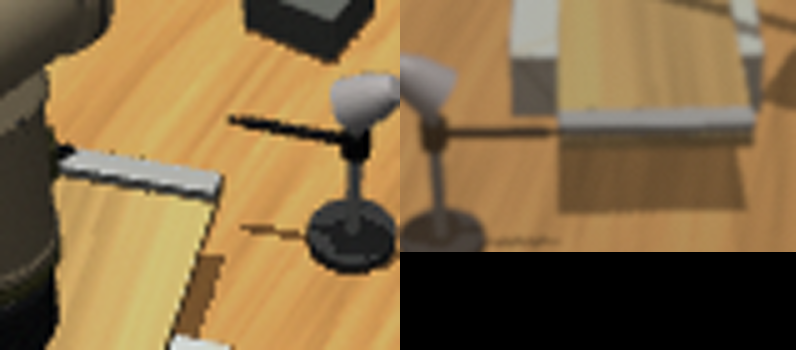

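In the left half, the tip is at (230,120) and the bar's front top edge runs (70,150)–(221,175). In the right half, the tip is at (558,131) and the front top edge runs (559,130)–(753,125).

```bash
python3 - <<'E'
from h import *
np.set_printoptions(precision=1,suppress=True)
A=dict(np.load("pics/scene2.npz"));B=dict(np.load("pics/side2.npz"))
a=lambda x,y:(205+x/5-.4,135+y/5-.4)
b=lambda x,y:(225+(x-400)/3.6-.4,180+y/3.6-.4)
u=np.array([-.235,.972,0])
for s,t,e in((A,a(230,120),[a(70,150),a(221,175)]),(B,b(558,131),[b(559,130),b(753,125)])):
    T=onz(s,t,100);E=[onz(s,p,82) for p in e];print(T,E,[(T-x)@u for x in E], np.degrees(np.arctan2(*(E[0]-E[1])[[1,0]])))
print(tri(A,a(230,120),B,b(558,131)))
C=onz(A,a(221,175),82),onz(B,b(559,130),82); print("corner tri",tri(A,a(221,175),B,b(559,130)))
# predicted edge ends from tool pose, projected for image check
n=np.array([.972,.235,0]);H=np.array([539.7,-101.1,82])
for k in(-70,70):
    P=H+260*u+k*n; p=proj(A,P);q=proj(B,P);print(P,(p-[204.6,134.6])*5,(q-[224.6,179.6])*3.6+[400,0])
E
```

```text
[535.3 195.3 100. ] [array([442.8, 135.4,  82. ]), array([545.8, 161.9,  82. ])] [np.float64(36.53206230402079), np.float64(34.955357555788055)] -165.5585990661968
[538.5 198.7 100. ] [array([544.3, 172.8,  82. ]), array([411.6, 138.6,  82. ])] [np.float64(26.517467497124077), np.float64(28.553121697573253)] 14.442458372493418
(array([536.9, 196.5,  99.2]), np.float64(4.133226310244525))
corner tri (array([544.9, 165.9,  77.4]), np.float64(2.349213178361547))
[410.6 135.2  82. ] [ 29.4 134.8] [755.1 122.4]
[546.6 168.1  82. ] [226.4 169.5] [557.4 125.8]
```

The two views bracket it at 27.5 and 35.7 mm. Triangulation and the tool pose both give 31.6 mm, so I'll slide 31 mm.

```bash
python3 -m jog '0 -0.05 0.01 0 0 0 1;0 -0.08 0 0 0 0 1;0 -0.08 0 0 0 0 1;0 -0.06 0 0 0 0 1;0 -0.04 0 0 0 0 1'; python3 -m jog '0 0 0 0 0 0 1;0 0 0 0 0 0 1;0 0 0 0 0 0 1';  python3 - <<'E'
from bench import *
from h import *
import cv2
o=[]
for n,(x,y,w,f) in(("scene",(205,130,80,5)),("side",(225,190,110,3.6))):
    s=snapshot(n); np.savez(f"pics/{n}3.npz",**s)
    i=cv2.resize(s["img"][y:y+70,x:x+w],None,fx=f,fy=f,interpolation=cv2.INTER_CUBIC); o.append(i)
o=[cv2.copyMakeBorder(i,0,350-i.shape[0],0,0,0) for i in o]
cv2.imwrite("pics/m3.png",np.hstack(o)[:,:,::-1])
E
```

```text
time: 10.35
tool_pos: [533.1, -71.9, 250.4]
tcp_rot: [179.6, -0.4, 13.7]
ft_force: [2.2, -12.9, 14.2]
finger_gap: 20.8
grip_force: 61.7
time: 10.72
tool_pos: [533.1, -71.7, 250.3]
tcp_rot: [179.6, -0.4, 13.7]
ft_force: [3.4, -10.8, 13.9]
finger_gap: 21.2
grip_force: 61.7
```

View pics/m3.png

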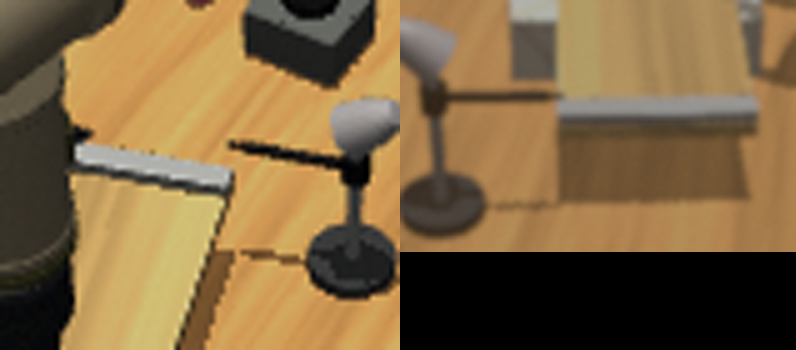

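The pointer tip is at (230,145) in the left half and (560,97) in the right, now close over the bar. The bar's front top edge runs (80,143)–(232,172) on the left and (560,119)–(755,115) on the right. I'll compute the residual.

```bash
python3 - <<'E'
from h import *
np.set_printoptions(precision=1,suppress=True)
A=dict(np.load("pics/scene3.npz"));B=dict(np.load("pics/side3.npz"))
a=lambda x,y:(205+x/5-.4,130+y/5-.4)
b=lambda x,y:(225+(x-400)/3.6-.4,190+y/3.6-.4)
u=np.array([-.235,.972,0])
for s,t,e in((A,a(230,145),[a(80,143),a(232,171)]),(B,b(560,97),[b(560,119),b(755,115)])):
    T=onz(s,t,100);E=[onz(s,p,82) for p in e];print(T,E,[(T-x)@u for x in E])
T=tri(A,a(230,145),B,b(560,97));C=tri(A,a(232,172),B,b(560,119));print(T,C,(T[0]-C[0])@u)
n=np.array([.972,.235,0]);H=np.array([533.1,-71.7,82])
print("tool-based",(T[0]-H-260*u)@u)
for k in(-70,70):
    P=H+260*u+k*n;print(P,(proj(A,P)-[204.6,129.6])*5,(proj(B,P)-[224.6,189.6])*3.6+[400,0])
P=H+(260-161)*u
# profiles for subpixel edges: side view column through bar middle, scene column
for s,(c,r0,r1) in((B,(285,212,232)),(A,(240,152,176)),(A,(248,155,180))):
    print(c,r0,s["img"][r0:r1,c].mean(1).astype(int))
# pointer rows in side; scene
print(B["img"][212:222,262:274].mean(2).astype(int)); print(A["img"][155:163,246:256].mean(2).astype(int))
E
```

```text
[535.3 195.3 100. ] [array([433.5, 165.2,  82. ]), array([539.7, 189.5,  82. ])] [np.float64(5.307075217532782), np.float64(6.6609321891434865)]
[536.6 200.7 100. ] [array([536.7, 201.6,  82. ]), array([406. , 169.2,  82. ])] [np.float64(-0.899523891179165), np.float64(-0.08076318079049234)]
(array([535.9, 197.3,  98.1]), np.float64(3.052815342021105)) (array([538.1, 193.7,  76.3]), np.float64(1.2341538741066616)) 3.9843387406188335
tool-based 0.7932164752965016
[404.  164.6  82. ] [ 42.9 129.8] [758.9 111.5]
[540.  197.5  82. ] [237.9 163.8] [556.7 114.9]
285 212 [140 141 141 141 142 145 145 147 144 125  88  68  71  73  68  68  74  79
  81  82]
240 152 [158 156 156 162 164 163 161 158 155 160 175 174 176 181  42  70 164 166
 167 168 170 170 173 172]
248 155 [152 146 142 139 149 156 157 156 185 175 176 174  70  59 144 172 171 171
 174 102  63  62 125 125 147]
[[103 103 105 106 106 108 127 144 147 144 143 144]
 [117 118 120 122 123 123 133 145 146 145 144 145]
 [106 110 113 115 120 122 130 141 144 144 144 144]
 [ 80  82  82  87  96 105 113 123 133 141 143 144]
 [ 53  53  52  58  69  79  87  99 119 139 145 144]
 [ 59  59  59  64  74  89  99 112 127 141 146 147]
 [ 93  93  95  97 106 117 127 139 142 146 146 147]
 [122 121 120 121 124 127 137 146 148 147 147 147]
 [129 129 128 129 130 130 138 146 145 143 144 144]
 [129 128 128 129 130 130 131 130 128 128 127 126]]
[[154 155 152 144 138 150 156 155 147 147]
 [154 153 146 140 148 157 155 149 144 149]
 [153 150 142 143 154 153 151 142 146 150]
 [150 144 139 153 115  52 102  73  81  75]
 [144 140 149 157 115  40  42  18  16  27]
 [142 147 156 155 151 145 150 114  43  22]
 [145 156 157 151 145 149 153 154 153 150]
 [160 157 156 149 149 151 154 153 152 151]]
```

Refining the edges from the pixel profiles gives residuals of about 4.5 mm (scene), 1.7 (side) and 0.8 (tool pose). I'll advance 2.5 mm more and settle.

```bash
python3 -m jog '0 -0.025 0 0 0 0 1;0 0 0 0 0 0 1;0 0 0 0 0 0 1;0 0 0 0 0 0 1;0 0 0 0 0 0 1'; python3 - <<'E'
from bench import *
from h import *
np.set_printoptions(precision=1,suppress=True)
A=snapshot("scene");B=snapshot("side");u=np.array([-.235,.972,0])
def edge(s,c,r0,r1,sign):  # first/last 50% crossing found on steepest brightness step
    g=s["img"][r0:r1,c].mean(1).astype(float);d=sign*np.diff(g);i=d.argmax();return (c,r0+i+.5)
for n,s,t,cs,r,sg in(("scene",A,(250.6,158.6),(236,240,244,248),(154,168),1),("side",B,(269,216.4),(277,285,295,305),(217,228),-1)):
    T=onz(s,t,100);es=[edge(s,c,*r,sg) for c in cs];print(n,es,np.array([(T-onz(s,e,82))@u for e in es]))
t=sense();print(t["tool_pos"],np.abs(t["qd"]).max())
E
```

```text
time: 11.45
tool_pos: [532.6, -69.6, 250.4]
tcp_rot: [179.6, -0.4, 13.7]
ft_force: [3.0, -11.8, 15.1]
finger_gap: 21.5
grip_force: 61.7
scene [(236, np.float64(166.5)), (240, np.float64(166.5)), (244, np.float64(161.5)), (248, np.float64(162.5))] [31.2 27.9  1.7  3.1]
side [(277, np.float64(222.5)), (285, np.float64(222.5)), (295, np.float64(221.5)), (305, np.float64(221.5))] [-1.4 -2.   1.5  0.8]
[532.6 -69.6 250.4] 0.08091230209405607
```

The residuals now bracket zero at about +2.4, -0.3 and -1.4 mm, and the board is still, level and held with about 15 N of downward force. Handing in.

```bash
python3 -c "
from bench import *
print(hand_in())"
```

```text
the job is handed in; nothing more can be done
None
```

I pressed the timer button fully down and released it, slid the board out until its front edge measured within about 3 mm of below the pointer tip, and handed in with the board gripped and still; the hand-in gave no verdict.

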